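Lay out the foaming series by height

TASK

Finish the foaming series on the dark mat: its unfoamed blank already stands on the plate at one end of the row. Move the four foam specimens from the steel drying sheet onto the four empty plates, one standing upright in the middle of each, so that they rise in height step by step away from the blank, the lowest next to it and the tallest at the far end. Do not tip any specimen over, and leave the blank and the clear display case where they are.

Things in the scene. Friction and masses are not known exactly. Their poses are not given: they have to be found in the camera images.
- foam_26: the lowest of four loose cream foam specimens: a plain upright cylinder 40 mm in diameter and 26 mm high, about 35 g, with fine pores. Same diameter as the others, told apart by height. At the start it stands on the steel drying sheet (floor 2 mm above the bench, ends turned up to 10 mm, long sides open), 75 mm or more from the next. Origin: centre of its underside, z up along its axis.
- foam_40: the second lowest of four loose cream foam specimens: a plain upright cylinder 40 mm in diameter and 40 mm high, about 35 g, with fine pores. Same diameter as the others, told apart by height. At the start it stands on the steel drying sheet (floor 2 mm above the bench, ends turned up to 10 mm, long sides open), 75 mm or more from the next. Origin: centre of its underside, z up along its axis.
- foam_54: the second tallest of four loose cream foam specimens: a plain upright cylinder 40 mm in diameter and 54 mm high, about 35 g, with fine pores. Same diameter as the others, told apart by height. At the start it stands on the steel drying sheet (floor 2 mm above the bench, ends turned up to 10 mm, long sides open), 75 mm or more from the next. Origin: centre of its underside, z up along its axis.
- foam_68: the tallest of four loose cream foam specimens: a plain upright cylinder 40 mm in diameter and 68 mm high, about 35 g, with fine pores. Same diameter as the others, told apart by height. At the start it stands on the steel drying sheet (floor 2 mm above the bench, ends turned up to 10 mm, long sides open), 75 mm or more from the next. Origin: centre of its underside, z up along its axis.
- blank: the unfoamed blank of the same series: a solid cream disc 40 mm in diameter and 12 mm high, loose, standing in the middle of its own white plate, which is one end plate of the row of five (either end). Origin: centre of its underside, z up.
- plate_a: one of the four empty white sample plates: flat disc 64 mm in diameter, 6 mm thick, fixed on the dark mat (3 mm thick), so its top is 9 mm above the bench. The five plates stand in one row about 78 mm apart; all look alike and only the place in the row tells them apart, so the letter says nothing about the place. Origin: centre of its underside, z up.
- plate_b: one of the four empty white sample plates: flat disc 64 mm in diameter, 6 mm thick, fixed on the dark mat (3 mm thick), so its top is 9 mm above the bench. The five plates stand in one row about 78 mm apart; all look alike and only the place in the row tells them apart, so the letter says nothing about the place. Origin: centre of its underside, z up.
- plate_c: one of the four empty white sample plates: flat disc 64 mm in diameter, 6 mm thick, fixed on the dark mat (3 mm thick), so its top is 9 mm above the bench. The five plates stand in one row about 78 mm apart; all look alike and only the place in the row tells them apart, so the letter says nothing about the place. Origin: centre of its underside, z up.
- plate_d: one of the four empty white sample plates: flat disc 64 mm in diameter, 6 mm thick, fixed on the dark mat (3 mm thick), so its top is 9 mm above the bench. The five plates stand in one row about 78 mm apart; all look alike and only the place in the row tells them apart, so the letter says nothing about the place. Origin: centre of its underside, z up.
- case: clear acrylic display case on a black base with white samples inside, 180 x 110 mm and 89 mm high, 0.6 kg, loose, standing to one side of the work. Origin: centre of its underside, x along the 180 mm side. A black-framed glass compartment box, 200 x 140 mm and 68 mm high, stands at the other side at about the same distance (not listed).
Things that resemble listed ones, but are neither listed nor needed, are in the scene too. What is shaped like the plate_b but brown or orange is not meant.

How it is judged:
By the outcome, as a careful person would: the job done as asked, in the order asked, and still so for the second after the job is handed in, with the robot touching nothing.
It also fails if it takes over 93 s, if anything falls off the work surface, if the arm or the gripper's body presses on something with over 40 N, if the wrist force passes 120 N, or if a joint passes its speed limit or range.

ROBOT

A 6-joint arm with a two-finger parallel gripper is mounted at the origin on the work surface. World frame = base frame: x ahead of the robot, y to its left, z up, the work surface at z = 0. Lengths are in m, angles in rad, forces in N, time in s.
With the tool pointing down it reaches from about 0.275 to 0.975 m from the base axis. Payload 8.4 kg.
Tool frame: the origin (TCP) lies on the centre line of the jaws, within the pads' length; the fingertips stand tip_reach ahead of it and the grasp point (between the pads) lies 8 mm behind it (tip_reach is the distance from the TCP to the fingertips, in m); z points along the fingers, y is the line along which they close (so a half turn about z gives the same grasp; the last joint's range is limited). The gripper opens to 92 mm and grips with 3 to 60 N. Pads are 20 mm wide; open, the fingers measure 128 mm over their backs; the gripper's body (75 mm by 189 mm) begins 69 mm behind the grasp point.
Start: joints at [1.288, 0.353, 1.633, -0, 1.155, -0.002], TCP at [0.173, 0.601, 0.226] pointing down, gripper open.
Joint ranges: [-2.63, 2.63], [-0.92, 2.1], [0.06, 2.66], [-1.3, 4.44], [0, 2.69], [-3.02, 3.02]. Speed limits (rad/s): [2.22, 2.22, 2.79, 3.14, 3.14, 3.14].

INTERFACE

Orientations are given as a rotation vector (axis times angle).
In Python, from plant import * gives the robot as it stands.
- The arm moves only by the shell command python3 -m crank 'ROWS' [OPENING] [FORCE]. ROWS is a JSON object of lists of equal length, an entry for each row: "dp": the shift along the world's x, y, z in mm, a list of three; "rot": the turn, a rotation vector about the world's x, y, z in rad, a list of three. In form: {"dp": [[dx, dy, dz], ...], "rot": [[wx, wy, wz], ...]}. A call has 1 to 5 rows; each row is the pose to reach, as a shift and turn from the pose commanded when the call began; what a row does not reach only later rows make up. A row lasts 1/12 s, in which the tool goes at most 41.7 mm and 7.16 degrees, less where a joint would pass 70% of its speed; a pose out of reach is approached as far as the arm can. A call with a gripper value outside its range is refused whole. OPENING is the finger opening in mm, from 0 to 91.9, set as the call begins (- or left out, the last holds). The fingers move at their own pace and stop on an object; FORCE is the grip in N (left out, the last holds). Time passes only in rows, so rows that repeat a pose let the fingers close. It gives the time, the measured TCP pose, the force, the opening and the grip force at its end, in the units of the state.
- state(): the state, without advancing time (a new reading comes with each control period).
- capture(name): name is "scene" or "side" or "wrist"; returns a dict with "frame" (480x640x3 uint8, red, green, blue), "z_map" (480x640 float32, m along the optical axis (not along the pixel's ray), 0 where there is no reading), "fx", "fy", "cx", "cy" (pixels), "rvec" (rotation vector, rad) and "tvec" (3), from world to camera coordinates, as OpenCV has them. Camera axes: x right, y down, z forward; pixel columns grow to the right and rows downward; lengths in m; the calibration is good to about 2 mm. A picture is of the moment at which its call begins.
- sign_off(): hands the job in; it is judged then, once.
Trained networks look in the newest picture that a camera, given by its name, has taken for a name from the list of things; names that differ only in an ending like _2 or _b are one class to them, and where a whole thing is asked for, a point or a joint stands for the part that bears it (a point fixed in the world has none). Each returns a list of dicts, best first, with "p" (0 to 1); they miss things now and then, are a little off and sometimes report something else, mostly with a low value. They report only what shows in the picture. A call takes as long as a camera call. They do not tell look-alikes from the thing itself.
- look_for(camera, label): "position" ([column, row] in pixels, amid what is visible of it).
- place_of(camera, label): "position" ([column, row] in pixels: a listed point, or the origin of a listed thing).
The state is a dict: "clock": time; "qpos": joint angles; "joint_velocities": joint speeds; "joint_efforts": joint torques, N m; "eef_pos": TCP position; "eef_rot": TCP orientation; "ft_force": force on the tool from outside, world axes, zero at the start; "ft_torque": the same for the moment, N m; "gripper_width": finger opening in m; "gripper_force": force on a finger pad.
Only numpy, scipy, OpenCV 4.12 (cv2) and the standard library are available. Lean on these libraries where they do the work, as an engineer would, in place of code of your own. Each camera call takes 0.05 s, during which the arm holds its last target. There are 200 camera calls.

## Working session

There is one attempt and no reset: what is moved stays moved. The work goes in short steps, Python scripts to look and compute and a shell command to move; the robot and the scene stay as the last step left them, time stands still between calls to the robot, and variables do not carry over. Pictures are saved under pics/ and viewed, at most 14 in all, crops included, and the job is handed in when it is done.

```bash
mkdir -p pics; ls
cat > h.py <<'E'
from plant import *
import numpy as np, cv2
def cap(n):
    c=capture(n); R=cv2.Rodrigues(np.array(c["rvec"],float))[0]; return c,R,np.array(c["tvec"],float).ravel()
def cloud(c,R,t):
    z=c["z_map"]; v,u=np.mgrid[:480,:640]
    P=np.stack([(u-c["cx"])/c["fx"]*z,(v-c["cy"])/c["fy"]*z,z],-1)
    W=(P-t)@R; W[z==0]=np.nan; return W
def save(c,f): cv2.imwrite("pics/"+f,c["frame"][:,:,::-1])
E
python3 - <<'E'
from h import *
for n in("scene","side"):
    c,R,t=cap(n); save(c,n+".png"); W=cloud(c,R,t)
    for l in("foam_26","foam_68","plate_a","blank","case"):
        for d in look_for(n,l):
            u,v=map(int,d["position"]); print(n,l,round(d["p"],2),u,v,np.round(W[min(v,479),min(u,639)],3))
print(state())
E
```

```text
pics
scene foam_26 0.9 326 210 [0.485 0.018 0.06 ]
scene foam_26 0.86 236 229 [ 0.481 -0.186  0.037]
scene foam_26 0.66 365 209 [0.472 0.115 0.034]
scene foam_26 0.65 277 226 [ 0.481 -0.094  0.028]
scene foam_68 0.9 326 210 [0.485 0.018 0.06 ]
scene foam_68 0.86 236 229 [ 0.481 -0.186  0.037]
scene foam_68 0.66 365 209 [0.472 0.115 0.034]
scene foam_68 0.65 277 226 [ 0.481 -0.094  0.028]
scene plate_a 0.87 365 267 [0.628 0.072 0.009]
scene plate_a 0.8 297 279 [ 0.632 -0.078  0.011]
scene plate_a 0.71 334 272 [0.63  0.003 0.011]
scene plate_a 0.64 446 247 [0.604 0.269 0.005]
scene plate_a 0.61 466 283 [0.717 0.266 0.009]
scene plate_a 0.55 404 262 [0.633 0.158 0.01 ]
scene blank 0.53 258 288 [ 0.65  -0.161  0.023]
scene case 0.57 126 265 [ 0.595 -0.403  0.089]
side foam_26 0.8 306 295 [ 0.468 -0.092  0.027]
side foam_26 0.77 240 236 [0.437 0.108 0.048]
side foam_26 0.76 330 332 [ 0.448 -0.196  0.041]
side foam_26 0.73 270 261 [0.451 0.008 0.045]
side foam_68 0.8 306 295 [ 0.468 -0.092  0.027]
side foam_68 0.77 240 236 [0.437 0.108 0.048]
side foam_68 0.76 330 332 [ 0.448 -0.196  0.041
[... 411 characters left out ...]
  0.088]
{'clock': 0.6, 'qpos': array([ 1.28755687e+00,  3.52983659e-01,  1.63339039e+00, -3.87304674e-06,
        1.15521150e+00, -2.42247462e-03]), 'joint_velocities': array([-0.00120576,  0.00018957,  0.00011063,  0.00029196, -0.00028934,
       -0.00079769]), 'joint_efforts': array([ 1.84732147e-03, -5.93479979e+01, -3.34450185e+01,  6.98343641e-02,
        1.58775493e-02, -2.84612491e-05]), 'eef_pos': array([0.17322907, 0.60051905, 0.2255973 ]), 'eef_rot': array([4.39655279e-01, 3.11067183e+00, 1.02533365e-05]), 'ft_force': array([-0.11984714,  0.13062722,  0.13492534]), 'ft_torque': array([0.01645339, 0.01603355, 0.03506272]), 'gripper_force': 0.0, 'gripper_width': 0.09211922775734024}
```

View pics/scene.png

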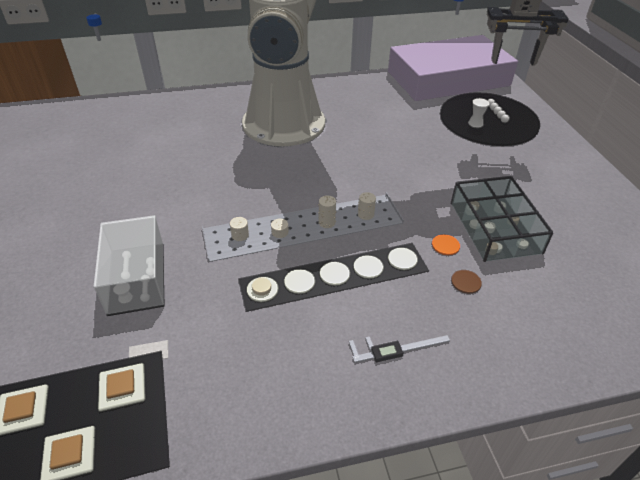

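Run:
```python
from h import *
import plant
try: print("tip_reach",tip_reach)
except Exception as e: print(e,[k for k in dir(plant) if k[0]!='_'])
for n in("scene","side"):
    c,R,t=cap(n); W=cloud(c,R,t); print(n,"cam",-R.T@t)
    a=cv2.resize(c["frame"][170:310,200:480] if n=="scene" else c["frame"][170:350,200:440],None,fx=2.8,fy=2.8,interpolation=cv2.INTER_CUBIC)
    cv2.imwrite(f"pics/{n}_crop.png",a[:,:,::-1])
    for x,y in((.46,.11),(.465,.013),(.47,-.094),(.465,-.19),(.64,-.157)):
        m=(np.hypot(W[...,0]-x,W[...,1]-y)<.04)
        zt=np.nanpercentile(W[m][:,2],97); top=W[m&(W[...,2]>zt-.004)]
        (q,r)=cv2.minEnclosingCircle(top[:,:2].astype(np.float32)*1000)
        print("foam",round(zt,4),"n",len(top),"med",np.round(np.median(top,0),4),"circ",np.round(q,1),round(r,1))
    f=c["frame"].astype(int)
    for x,y in((.62,.155),(.62,.073),(.623,.0),(.63,-.078),(.64,-.157)):
        m=(np.hypot(W[...,0]-x,W[...,1]-y)<.046)&(f.min(-1)>120)&(abs(W[...,2]-.009)<.008)
        p=W[m]
        if len(p)<10: print("few");continue
        (q,r)=cv2.minEnclosingCircle(p[:,:2].astype(np.float32)*1000)
        print("plate",len(p),np.round(q,1),round(r,1),np.round(p.mean(0)*1000,1))
```

```text
tip_reach 0.011
scene cam [ 1.33577726 -0.19567198  0.81769847]
foam 0.0571 n 148 med [0.4567 0.124  0.0558] circ [455.4 123.7] 21.3
foam 0.071 n 159 med [0.466  0.0246 0.0698] circ [464.4  26.4] 21.3
foam 0.0294 n 153 med [ 0.4755 -0.0891  0.0278] circ [475.2 -89. ] 20.9
foam 0.0434 n 164 med [ 0.4663 -0.1798  0.0417] circ [ 466.2 -179.4] 20.8
foam 0.0228 n 219 med [ 0.6415 -0.1541  0.0209] circ [ 640.2 -154. ] 20.5
plate 504 [615.7 151.7] 42.7 [619.1 159.2   8.6]
plate 557 [618.3  70.3] 43.7 [626.2  76.3   8.7]
plate 554 [622.7  -4. ] 41.9 [630.1   2.4   8.8]
plate 579 [629.6 -82.2] 41.8 [635.9 -74.9   8.8]
plate 326 [ 642.3 -159.1] 43.4 [ 646.2 -152.4    8.6]
side cam [ 0.17630904 -0.58340535  0.57741299]
foam 0.0555 n 184 med [0.4501 0.12   0.0545] circ [451.6 121.4] 21.0
foam 0.0696 n 231 med [0.4592 0.0214 0.0686] circ [460.6  23.1] 20.8
foam 0.028 n 284 med [ 0.4695 -0.0917  0.0267] circ [468.6 -90.6] 21.0
foam 0.0419 n 371 med [ 0.4603 -0.1826  0.0408] circ [ 461.5 -182. ] 20.7
foam 0.0207 n 262 med [ 0.6343 -0.1565  0.0194] circ [ 635.9 -154.8] 20.7
plate 323 [613.8 159.1] 32.6 [612.6 157.    7.3]
plate 390 [620.4  68.2] 40.7 [620.3  74.8   7.4]
plate 428 [626.8  -6.2] 39.0 [624.6   0.9   7.5]
plate 503 [633.2 -83.5] 39.6 [630.4 -76.6   7.5]
plate 265 [ 637.3 -154.1] 33.0 [ 625.6 -159.1    7.7]
```

View pics/scene_crop.png

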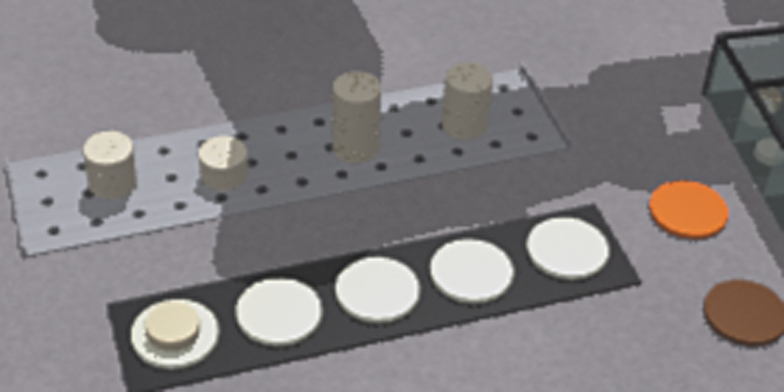

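```bash
python3 -m crank '{"dp":[[20,-35,10],[40,-70,20],[60,-105,30],[80,-140,40],[100,-175,50]],"rot":[[0,0,-0.1],[0,0,-0.2],[0,0,-0.3],[0,0,-0.4],[0,0,-0.5]]}'; python3 -m crank '{"dp":[[20,-35,5],[40,-70,10],[60,-105,15],[80,-140,20],[100,-175,25]],"rot":[[0,0,-0.1],[0,0,-0.2],[0,0,-0.3],[0,0,-0.4],[0,0,-0.5]]}'; python3 -m crank '{"dp":[[20,-35,0],[40,-70,0],[60,-105,0],[80,-140,0],[100,-175,0]],"rot":[[0,0,-0.05],[0,0,-0.1],[0,0,-0.15],[0,0,-0.2],[0,0,-0.21]]}'; python3 -m crank '{"dp":[[20,-35,0],[30,-75,0],[30,-75,0]],"rot":[[0,0,0],[0,0,0],[0,0,0]]}'
```

```text
clock: 1.12
eef_pos: [0.2736, 0.4239, 0.276]
eef_rot: [1.202, 2.903, 0.0]
ft_force: [0.9, 0.3, -0.7]
gripper_width: 0.0919
gripper_force: 0.0
clock: 1.53
eef_pos: [0.3737, 0.2488, 0.3012]
eef_rot: [1.883, 2.515, 0.001]
ft_force: [1.6, 1.1, 0.3]
gripper_width: 0.0922
gripper_force: 0.0
clock: 1.95
eef_pos: [0.4738, 0.0735, 0.301]
eef_rot: [2.134, 2.305, 0.001]
ft_force: [0.8, 1.0, 0.2]
gripper_width: 0.0919
gripper_force: 0.0
clock: 2.2
eef_pos: [0.5049, -0.0054, 0.3006]
eef_rot: [2.134, 2.302, -0.002]
ft_force: [0.0, 0.5, 0.1]
gripper_width: 0.0921
gripper_force: 0.0
```

```bash
cat > m.py <<'E'
from h import *
import sys
n=sys.argv[1]
c,R,t=cap(n); W=cloud(c,R,t); save(c,sys.argv[2]); print("cam",-R.T@t, state()["eef_pos"])
for x,y in((.454,.123),(.463,.025),(.471,-.09),(.464,-.181),(.638,-.155)):
    m=(np.hypot(W[...,0]-x,W[...,1]-y)<.035)
    if m.sum()<50: print("none",x,y);continue
    zt=np.nanpercentile(W[m][:,2],90); top=W[m&(abs(W[...,2]-zt)<.004)]
    (q,r)=cv2.minEnclosingCircle(top[:,:2].astype(np.float32)*1000)
    print("foam",round(zt,4),len(top),"mean",np.round(top.mean(0)*1000,1),"circ",np.round(q,1),round(r,1))
f=c["frame"].astype(int)
for x,y in((.615,.157),(.62,.076),(.625,.001),(.632,-.076),(.638,-.155)):
    m=((np.hypot(W[...,0]-x,W[...,1]-y)<.048)&(f.min(-1)>130)&(abs(W[...,2]-.009)<.006)).astype(np.uint8)
    k,l,s,_=cv2.connectedComponentsWithStats(m)
    if k<2: print("none");continue
    p=W[l==1+s[1:,4].argmax()]
    (q,r)=cv2.minEnclosingCircle(p[:,:2].astype(np.float32)*1000)
    print("plate",len(p),"circ",np.round(q,1),round(r,1),"mean",np.round(p.mean(0)*1000,1))
E
python3 m.py wrist w1.png
```

```text
cam [0.50001468 0.06592293 0.45953583] [ 0.50389243 -0.00272305  0.30048142]
foam 0.0566 1692 mean [454.1 122.4  56. ] circ [453.9 122.5] 19.9
foam 0.397 13366 mean [468.8  15.9 395.7] circ [472.7  16.7] 25.6
foam 0.0286 1019 mean [472.5 -89.3  28.1] circ [472.3 -89.8] 19.9
foam 0.0427 952 mean [ 463.2 -179.5   42.1] circ [ 463.6 -180.6] 20.4
foam 0.0219 655 mean [ 633.8 -156.5   21.3] circ [ 637.5 -155.2] 19.9
plate 3602 circ [617.1 159.5] 32.8 mean [616.  159.1   9. ]
plate 3121 circ [624.4  78.1] 32.8 mean [623.3  78.4   9.1]
plate 2763 circ [628.    2.6] 33.0 mean [626.7   3.    9.1]
plate 2139 circ [634.  -75.2] 33.1 mean [631.2 -71.2   9.2]
plate 654 circ [ 636.8 -153.7] 31.6 mean [ 622.3 -151.5    9.3]
```

View pics/w1.png

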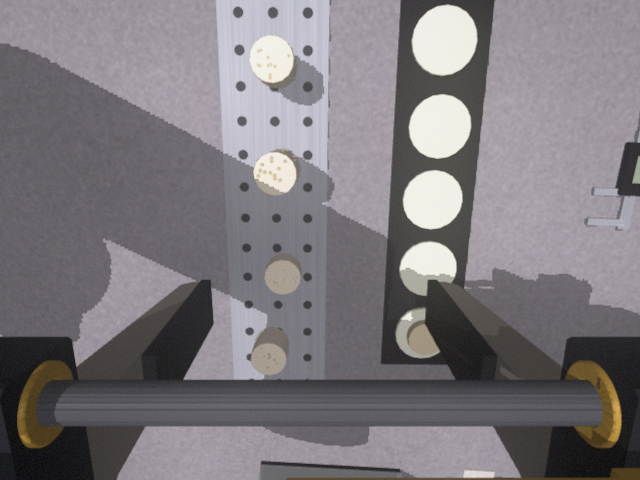

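```bash
python3 -m crank '{"dp":[[-6,-18,-36],[-12,-36,-72],[-18,-54,-108],[-24,-72,-144],[-31,-90,-180]],"rot":[[0,0,0],[0,0,0],[0,0,0],[0,0,0],[0,0,0]]}' 91 10; python3 -m crank '{"dp":[[0,0,-20],[0,0,-40],[0,0,-60],[0,0,-60],[0,0,-60]],"rot":[[0,0,0],[0,0,0],[0,0,0],[0,0,0],[0,0,0]]}'; python3 -c "
from plant import *; print(state()['eef_pos'])"
```

```text
clock: 2.67
eef_pos: [0.4719, -0.0891, 0.1196]
eef_rot: [2.129, 2.309, 0.001]
ft_force: [0.1, -0.7, -0.1]
gripper_width: 0.0912
gripper_force: 0.0
clock: 3.08
eef_pos: [0.4715, -0.0885, 0.0603]
eef_rot: [-2.129, -2.308, 0.002]
ft_force: [0.8, 0.2, 0.3]
gripper_width: 0.0907
gripper_force: 0.0
[ 0.47150944 -0.08854665  0.06025888]
```

```bash
python3 -m crank '{"dp":[[0,-1,-18],[1,-1,-35],[1,-1,-43],[1,-1,-43],[1,-1,-43]],"rot":[[0,0,0],[0,0,0],[0,0,0],[0,0,0],[0,0,0]]}'; python3 -m crank '{"dp":[[0,0,0],[0,0,0],[0,0,0],[0,0,0],[0,0,0]],"rot":[[0,0,0],[0,0,0],[0,0,0],[0,0,0],[0,0,0]]}' 20 10;python3 -m crank '{"dp":[[0,0,0],[0,0,0],[0,0,0],[0,0,0],[0,0,0]],"rot":[[0,0,0],[0,0,0],[0,0,0],[0,0,0],[0,0,0]]}'
```

```text
clock: 3.5
eef_pos: [0.4736, -0.0903, 0.0184]
eef_rot: [2.13, 2.309, 0.0]
ft_force: [-0.3, 1.1, 0.2]
gripper_width: 0.091
gripper_force: 0.0
clock: 3.92
eef_pos: [0.4734, -0.0905, 0.0179]
eef_rot: [2.131, 2.308, 0.0]
ft_force: [0.2, 0.5, 0.2]
gripper_width: 0.0602
gripper_force: 0.0
clock: 4.33
eef_pos: [0.4732, -0.0905, 0.0176]
eef_rot: [-2.131, -2.308, 0.0]
ft_force: [-1.6, -0.1, -0.1]
gripper_width: 0.0396
gripper_force: 10.0
```

```bash
python3 -m crank '{"dp":[[0,0,12],[0,0,35],[30,3,45],[65,6,45],[100,9,45]],"rot":[[0,0,0],[0,0,0],[0,0,0],[0,0,0],[0,0,0]]}'; python3 -m crank '{"dp":[[35,3,0],[60,5,-8],[60,5,-24],[60,5,-33],[60,5,-37]],"rot":[[0,0,0],[0,0,0],[0,0,0],[0,0,0],[0,0,0]]}'; python3 -m crank '{"dp":[[0,0,0],[0,0,0]],"rot":[[0,0,0],[0,0,0]]}'; python3 -c "
from plant import *; s=state();print(s['eef_pos'],s['ft_force'],s['gripper_width'])"
```

```text
clock: 4.75
eef_pos: [0.5747, -0.0815, 0.0637]
eef_rot: [2.13, 2.307, 0.001]
ft_force: [0.1, -0.4, -1.0]
gripper_width: 0.0396
gripper_force: 10.0
clock: 5.17
eef_pos: [0.6318, -0.0762, 0.0239]
eef_rot: [-2.129, -2.307, 0.003]
ft_force: [-4.4, 1.3, 15.4]
gripper_width: 0.0395
gripper_force: 10.0
clock: 5.33
eef_pos: [0.632, -0.0765, 0.0253]
eef_rot: [-2.13, -2.307, 0.001]
ft_force: [0.4, -0.2, 0.3]
gripper_width: 0.0398
gripper_force: 10.0
[ 0.632013   -0.07652762  0.02534649] [ 0.42829775 -0.1952107   0.31657458] 0.03976834119105804
```

```bash
python3 -m crank '{"dp":[[1,0,0],[1.5,0,0],[1.5,0,0]],"rot":[[0,0,0],[0,0,0],[0,0,0]]}'; python3 -m crank '{"dp":[[0,0,0],[0,0,0],[0,0,0],[0,0,0],[0,0,3]],"rot":[[0,0,0],[0,0,0],[0,0,0],[0,0,0],[0,0,0]]}' 91; python3 -m crank '{"dp":[[0,0,20],[0,0,50],[-15,0,80],[-45,-15,90],[-75,-40,90]],"rot":[[0,0,0],[0,0,0],[0,0,0],[0,0,0],[0,0,0]]}';  python3 m.py wrist w2.png
```

```text
clock: 5.58
eef_pos: [0.6348, -0.0766, 0.026]
eef_rot: [2.131, 2.308, 0.0]
ft_force: [-0.5, -0.4, -0.3]
gripper_width: 0.0399
gripper_force: 10.0
clock: 6.0
eef_pos: [0.6343, -0.0764, 0.0282]
eef_rot: [-2.13, -2.308, 0.001]
ft_force: [0.5, 0.6, -0.2]
gripper_width: 0.0709
gripper_force: 0.0
clock: 6.42
eef_pos: [0.5615, -0.1157, 0.1219]
eef_rot: [2.125, 2.308, 0.005]
ft_force: [0.6, -1.1, -0.5]
gripper_width: 0.0907
gripper_force: 0.0
cam [ 0.55544349 -0.04471623  0.28088333] [ 0.55406677 -0.11942081  0.11975024]
none 0.454 0.123
foam 0.0476 208 mean [470.3   6.7  47.3] circ [466.9   9.1] 12.7
foam 0.181 86 mean [ 499.1 -109.6  180.2] circ [ 498.9 -109.7] 1.8
foam 0.0237 59 mean [ 456.8 -162.4   23.4] circ [ 455.5 -164. ] 7.7
foam 0.0213 1222 mean [ 628.7 -155.1   21. ] circ [ 636.6 -155.3] 20.0
none
plate 364 circ [625.2  31.2] 14.7 mean [624.3  31.1   8.5]
plate 9599 circ [628.   3.] 33.1 mean [626.7   3.1   9. ]
plate 3534 circ [633.5 -74.1] 32.3 mean [624.2 -69.8   9.1]
plate 2609 circ [ 638.8 -153.3] 32.3 mean [ 628.9 -146.2    9.1]
```

View pics/w2.png

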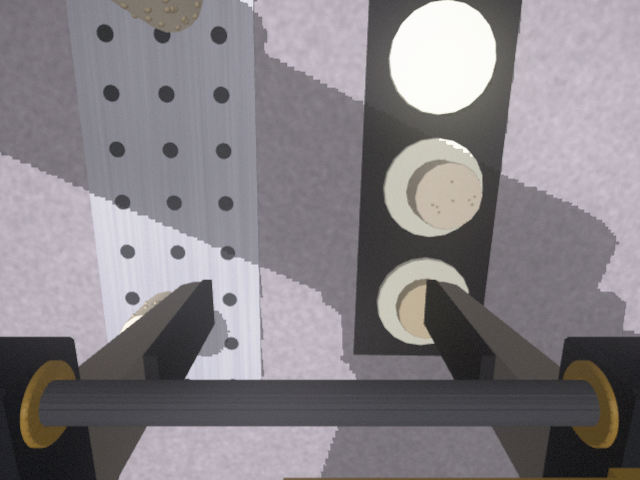

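```bash
cat > p.py <<'E'
from h import *
import sys
# placed foams: args: camera, then x y top(mm)
c,R,t=cap(sys.argv[1]); W=cloud(c,R,t)*1000; f=c["frame"].astype(int)
a=list(map(float,sys.argv[2:]))
for x,y,z in zip(a[::3],a[1::3],a[2::3]):
    d=np.hypot(W[...,0]-x,W[...,1]-y)
    top=W[(d<36)&(abs(W[...,2]-z)<3.5)]
    pl=W[(d<40)&(abs(W[...,2]-9)<2)&(f.min(-1)>85)]
    for nm,p in(("foam",top),("plate",pl)):
        if len(p)<20: print(nm,"few");continue
        h=p[:,:2].astype(np.float32); q,r=cv2.minEnclosingCircle(h); print(nm,len(p),np.round(q,1),round(r,1),np.round(p[:,2].mean(),1))
print("eef",state()["eef_pos"])
E
python3 p.py wrist 634 -75 35 637 -155 21
```

```text
foam 3720 [634.9 -75.6] 20.1 35.0
plate 3656 [632.8 -75. ] 31.9 9.1
foam 547 [ 637.9 -154.4] 19.8 20.8
plate 2950 [ 637.7 -153.4] 31.9 9.1
eef [ 0.55589354 -0.11827249  0.11925916]
```

```bash
python3 -m crank '{"dp":[[-30,-20,-10],[-60,-40,-25],[-85,-58,-40],[-92,-62,-44],[-92,-62,-44]],"rot":[[0,0,0],[0,0,0],[0,0,0],[0,0,0],[0,0,0]]}'; python3 -m crank '{"dp":[[0,0,0]],"rot":[[0,0,0]]}'; python3 -c "
from plant import *; s=state();print(s['eef_pos'],s['ft_force'],s['gripper_width'])"
```

```text
clock: 6.93
eef_pos: [0.4655, -0.1788, 0.0735]
eef_rot: [-2.132, -2.304, 0.002]
ft_force: [1.1, 0.5, 0.4]
gripper_width: 0.091
gripper_force: 0.0
clock: 7.02
eef_pos: [0.4687, -0.1786, 0.0749]
eef_rot: [2.132, 2.307, 0.001]
ft_force: [0.4, -0.6, -0.2]
gripper_width: 0.0911
gripper_force: 0.0
[ 0.46867832 -0.17860011  0.07486615] [ 0.40781054 -0.55916389 -0.22293528] 0.09108815888639735
```

```bash
python3 -m crank '{"dp":[[-4,-2,0],[-4,-2,-18],[-4,-2,-38],[-4,-2,-49.5],[-4,-2,-49.5]],"rot":[[0,0,0],[0,0,0],[0,0,0],[0,0,0],[0,0,0]]}'; python3 -m crank '{"dp":[[0,0,0],[0,0,0],[0,0,0],[0,0,0],[0,0,0]],"rot":[[0,0,0],[0,0,0],[0,0,0],[0,0,0],[0,0,0]]}' 20 10;python3 -m crank '{"dp":[[0,0,0],[0,0,0],[0,0,0],[0,0,0],[0,0,0]],"rot":[[0,0,0],[0,0,0],[0,0,0],[0,0,0],[0,0,0]]}'
```

```text
clock: 7.43
eef_pos: [0.4639, -0.1796, 0.0237]
eef_rot: [-2.128, -2.309, 0.001]
ft_force: [-0.8, -0.2, -0.1]
gripper_width: 0.0909
gripper_force: 0.0
clock: 7.85
eef_pos: [0.4642, -0.1806, 0.0257]
eef_rot: [2.13, 2.308, 0.001]
ft_force: [0.1, 0.3, -0.5]
gripper_width: 0.0593
gripper_force: 0.0
clock: 8.27
eef_pos: [0.4637, -0.1805, 0.0252]
eef_rot: [2.131, 2.308, -0.0]
ft_force: [-0.1, -0.5, 3.5]
gripper_width: 0.0397
gripper_force: 10.0
```

```bash
python3 -m crank '{"dp":[[0,0,12],[0,0,40],[15,18,60],[38,43,60],[63,70,60]],"rot":[[0,0,0],[0,0,0],[0,0,0],[0,0,0],[0,0,0]]}'; python3 -m crank '{"dp":[[27,30,0],[54,60,0],[80,90,0],[95,107,0],[101,113,0]],"rot":[[0,0,0],[0,0,0],[0,0,0],[0,0,0],[0,0,0]]}'; python3 -m crank '{"dp":[[0,0,-15],[0,0,-33],[0,0,-43],[0,0,-48],[0,0,-51]],"rot":[[0,0,0],[0,0,0],[0,0,0],[0,0,0],[0,0,0]]}'; python3 -m crank '{"dp":[[0,0,0],[0,0,-1],[0,0,-1.5]],"rot":[[0,0,0],[0,0,0],[0,0,0]]}'
```

```text
clock: 8.68
eef_pos: [0.5278, -0.1105, 0.0866]
eef_rot: [2.132, 2.305, 0.002]
ft_force: [0.3, -0.5, -1.0]
gripper_width: 0.0398
gripper_force: 10.0
clock: 9.1
eef_pos: [0.6299, 0.0054, 0.085]
eef_rot: [2.128, 2.31, 0.002]
ft_force: [-0.7, 0.1, -1.0]
gripper_width: 0.0398
gripper_force: 10.0
clock: 9.52
eef_pos: [0.6268, 0.0019, 0.0332]
eef_rot: [-2.131, -2.307, 0.002]
ft_force: [0.6, 0.1, 0.5]
gripper_width: 0.0396
gripper_force: 10.0
clock: 9.77
eef_pos: [0.6282, 0.0023, 0.0333]
eef_rot: [2.131, 2.308, 0.001]
ft_force: [-0.1, 0.7, -0.7]
gripper_width: 0.0396
gripper_force: 10.0
```

```bash
python3 -m crank '{"dp":[[0,0,0],[0,0,0],[0,0,0],[0,0,0],[0,0,3]],"rot":[[0,0,0],[0,0,0],[0,0,0],[0,0,0],[0,0,0]]}' 91; python3 -m crank '{"dp":[[0,0,20],[0,0,50],[-10,8,80],[-40,28,90],[-73,50,90]],"rot":[[0,0,0],[0,0,0],[0,0,0],[0,0,0],[0,0,0]]}'; python3 -m crank '{"dp":[[-30,20,0],[-60,40,0],[-85,59,0],[-97,67,-10],[-101,70,-25]],"rot":[[0,0,0],[0,0,0],[0,0,0],[0,0,0],[0,0,0]]}'; python3 -m crank '{"dp":[[0,0,0],[0,0,0]],"rot":[[0,0,0],[0,0,0]]}'; python3 p.py wrist 454 122 56 628 2.6 49
```

```text
clock: 10.18
eef_pos: [0.6274, 0.0025, 0.0354]
eef_rot: [-2.13, -2.308, 0.001]
ft_force: [-1.1, -1.0, -0.1]
gripper_width: 0.0711
gripper_force: 0.0
clock: 10.6
eef_pos: [0.5572, 0.0526, 0.129]
eef_rot: [2.13, 2.303, 0.008]
ft_force: [-0.6, 0.8, -0.1]
gripper_width: 0.091
gripper_force: 0.0
clock: 11.02
eef_pos: [0.4523, 0.1239, 0.1017]
eef_rot: [2.128, 2.31, 0.003]
ft_force: [0.8, -0.3, 0.3]
gripper_width: 0.091
gripper_force: 0.0
clock: 11.18
eef_pos: [0.4534, 0.1226, 0.1006]
eef_rot: [-2.13, -2.309, 0.001]
ft_force: [1.2, -1.1, -0.1]
gripper_width: 0.0907
gripper_force: 0.0
foam 4539 [453.8 123.2] 20.0 56.1
plate 63 [452.9 131.6] 17.7 9.0
foam few
plate few
eef [0.45425954 0.12250507 0.10106839]
```

```bash
python3 -m crank '{"dp":[[0,0,-20],[0,0,-40],[0,0,-58],[0,0,-65.5],[0,0,-65.5]],"rot":[[0,0,0],[0,0,0],[0,0,0],[0,0,0],[0,0,0]]}'; python3 -m crank '{"dp":[[0,0,0],[0,0,0],[0,0,0],[0,0,0],[0,0,0]],"rot":[[0,0,0],[0,0,0],[0,0,0],[0,0,0],[0,0,0]]}' 20 10;python3 -m crank '{"dp":[[0,0,0],[0,0,0],[0,0,0],[0,0,0],[0,0,0]],"rot":[[0,0,0],[0,0,0],[0,0,0],[0,0,0],[0,0,0]]}'
```

```text
clock: 11.65
eef_pos: [0.4536, 0.122, 0.0342]
eef_rot: [-2.131, -2.307, 0.003]
ft_force: [-0.7, -0.9, 0.5]
gripper_width: 0.0914
gripper_force: 0.0
clock: 12.07
eef_pos: [0.4542, 0.1226, 0.0357]
eef_rot: [2.13, 2.308, 0.002]
ft_force: [0.5, 0.1, 0.5]
gripper_width: 0.0599
gripper_force: 0.0
clock: 12.48
eef_pos: [0.4537, 0.1226, 0.0352]
eef_rot: [2.131, 2.309, 0.0]
ft_force: [-1.2, -0.1, 2.1]
gripper_width: 0.04
gripper_force: 10.0
```

```bash
python3 -m crank '{"dp":[[0,0,12],[0,0,40],[20,-5,50],[50,-13,50],[85,-22,50]],"rot":[[0,0,0],[0,0,0],[0,0,0],[0,0,0],[0,0,0]]}'; python3 -m crank '{"dp":[[34,-9,0],[62,-17,0],[78,-21,0],[85,-23,0],[85,-23,0]],"rot":[[0,0,0],[0,0,0],[0,0,0],[0,0,0],[0,0,0]]}'; python3 -m crank '{"dp":[[0,0,-12],[0,0,-25],[0,0,-34],[0,0,-39],[0,0,-41]],"rot":[[0,0,0],[0,0,0],[0,0,0],[0,0,0],[0,0,0]]}'; python3 -m crank '{"dp":[[0,0,0],[0,0,-1],[0,0,-1.5]],"rot":[[0,0,0],[0,0,0],[0,0,0]]}'
```

```text
clock: 12.9
eef_pos: [0.539, 0.1006, 0.0861]
eef_rot: [2.129, 2.309, 0.001]
ft_force: [0.5, 0.4, -0.7]
gripper_width: 0.0399
gripper_force: 10.0
clock: 13.32
eef_pos: [0.6246, 0.0771, 0.0847]
eef_rot: [2.132, 2.308, 0.0]
ft_force: [-0.3, -0.0, -1.1]
gripper_width: 0.0398
gripper_force: 10.0
clock: 13.73
eef_pos: [0.622, 0.0777, 0.0423]
eef_rot: [-2.129, -2.308, 0.003]
ft_force: [-0.3, -1.2, -0.6]
gripper_width: 0.0394
gripper_force: 10.0
clock: 13.98
eef_pos: [0.624, 0.0776, 0.043]
eef_rot: [2.13, 2.308, 0.001]
ft_force: [0.5, 0.1, -0.3]
gripper_width: 0.0397
gripper_force: 10.0
```

```bash
python3 -m crank '{"dp":[[0,0,0],[0,0,0],[0,0,0],[0,0,0],[0,0,3]],"rot":[[0,0,0],[0,0,0],[0,0,0],[0,0,0],[0,0,0]]}' 91; python3 -m crank '{"dp":[[0,0,20],[0,0,50],[-10,-3,80],[-40,-13,80],[-75,-25,80]],"rot":[[0,0,0],[0,0,0],[0,0,0],[0,0,0],[0,0,0]]}'; python3 -m crank '{"dp":[[-30,-10,0],[-60,-20,0],[-80,-26,0],[-85.5,-27.5,0],[-85.5,-27.5,0]],"rot":[[0,0,0],[0,0,0],[0,0,0],[0,0,0],[0,0,0]]}'; python3 -m crank '{"dp":[[0,0,0],[0,0,0]],"rot":[[0,0,0],[0,0,0]]}'; python3 p.py wrist 463 25 70 624 78 63
```

```text
clock: 14.4
eef_pos: [0.6234, 0.0775, 0.0453]
eef_rot: [-2.131, -2.308, 0.001]
ft_force: [0.0, -0.2, -0.1]
gripper_width: 0.0709
gripper_force: 0.0
clock: 14.82
eef_pos: [0.5509, 0.0529, 0.1279]
eef_rot: [2.127, 2.306, 0.007]
ft_force: [0.4, -0.4, -0.2]
gripper_width: 0.0914
gripper_force: 0.0
clock: 15.23
eef_pos: [0.4622, 0.0247, 0.126]
eef_rot: [2.131, 2.308, 0.0]
ft_force: [0.9, 0.6, 0.3]
gripper_width: 0.091
gripper_force: 0.0
clock: 15.4
eef_pos: [0.465, 0.0253, 0.126]
eef_rot: [2.13, 2.308, 0.002]
ft_force: [-0.5, -0.3, 0.6]
gripper_width: 0.0905
gripper_force: 0.0
foam 4114 [463.3  24.3] 20.1 70.1
plate 65 [464.1  28.2] 20.0 9.1
foam 3310 [623.6  77.5] 20.1 62.9
plate 3361 [623.2  78.1] 32.1 9.1
eef [0.46484046 0.02532851 0.1258429 ]
```

```bash
python3 -m crank '{"dp":[[0,-0.5,-25],[0,-0.5,-50],[0,-0.5,-72],[0,-0.5,-83.5],[0,-0.5,-83.5]],"rot":[[0,0,0],[0,0,0],[0,0,0],[0,0,0],[0,0,0]]}'; python3 -m crank '{"dp":[[0,0,0],[0,0,0],[0,0,0],[0,0,0],[0,0,0]],"rot":[[0,0,0],[0,0,0],[0,0,0],[0,0,0],[0,0,0]]}' 20 10;python3 -m crank '{"dp":[[0,0,0],[0,0,0],[0,0,0],[0,0,0],[0,0,0]],"rot":[[0,0,0],[0,0,0],[0,0,0],[0,0,0],[0,0,0]]}'
```

```text
clock: 15.87
eef_pos: [0.4624, 0.0247, 0.0397]
eef_rot: [-2.129, -2.307, 0.004]
ft_force: [-0.4, -0.3, -0.6]
gripper_width: 0.0908
gripper_force: 0.0
clock: 16.28
eef_pos: [0.4638, 0.0246, 0.0428]
eef_rot: [2.13, 2.308, 0.002]
ft_force: [0.4, 0.4, 0.8]
gripper_width: 0.0598
gripper_force: 0.0
clock: 16.7
eef_pos: [0.4633, 0.0245, 0.0423]
eef_rot: [2.131, 2.308, 0.0]
ft_force: [-0.8, 0.3, 4.4]
gripper_width: 0.04
gripper_force: 10.0
```

```bash
python3 -m crank '{"dp":[[0,0,15],[0,0,45],[8,7,75],[30,26,85],[56,49,85]],"rot":[[0,0,0],[0,0,0],[0,0,0],[0,0,0],[0,0,0]]}'; python3 -m crank '{"dp":[[27,24,0],[54,47,0],[78,69,0],[92,81,0],[97.5,85.7,0]],"rot":[[0,0,0],[0,0,0],[0,0,0],[0,0,0],[0,0,0]]}'; python3 -m crank '{"dp":[[0,0,0],[0,0,-20],[0,0,-45],[0,0,-62],[0,0,-72]],"rot":[[0,0,0],[0,0,0],[0,0,0],[0,0,0],[0,0,0]]}'; python3 -m crank '{"dp":[[0,0,-3],[0,0,-4.5],[0,0,-5.5],[0,0,-5.5]],"rot":[[0,0,0],[0,0,0],[0,0,0],[0,0,0]]}'
```

```text
clock: 17.12
eef_pos: [0.5206, 0.0735, 0.1301]
eef_rot: [2.131, 2.305, 0.004]
ft_force: [1.8, 0.0, -0.1]
gripper_width: 0.0395
gripper_force: 10.0
clock: 17.53
eef_pos: [0.6185, 0.1612, 0.1267]
eef_rot: [2.129, 2.31, 0.002]
ft_force: [0.1, 0.2, 0.2]
gripper_width: 0.0394
gripper_force: 10.0
clock: 17.95
eef_pos: [0.614, 0.1577, 0.0529]
eef_rot: [-2.13, -2.306, 0.006]
ft_force: [-0.7, -0.1, -0.2]
gripper_width: 0.0396
gripper_force: 10.0
clock: 18.28
eef_pos: [0.6172, 0.1592, 0.0505]
eef_rot: [2.13, 2.308, 0.002]
ft_force: [-0.2, 0.1, -0.3]
gripper_width: 0.0396
gripper_force: 10.0
```

Release, rise, and back off toward the start side to look.

```bash
python3 -m crank '{"dp":[[0,0,-0.5],[0,0,-0.5],[0,0,-0.5],[0,0,-0.5],[0,0,2]],"rot":[[0,0,0],[0,0,0],[0,0,0],[0,0,0],[0,0,0]]}' 91; python3 -m crank '{"dp":[[0,0,20],[0,0,50],[0,0,85],[-20,-10,120],[-40,-30,150]],"rot":[[0,0,0],[0,0,0],[0,0,0],[0,0,0],[0,0,0]]}'; python3 -m crank '{"dp":[[-20,-20,20],[-40,-45,40],[-60,-70,60],[-80,-100,80],[-80,-110,90]],"rot":[[0,0,0],[0,0,0],[0,0,0],[0,0,0],[0,0,0]]}'; python3 -m crank '{"dp":[[0,-30,0],[0,-60,0],[0,-90,0],[0,-90,0],[0,-90,0]],"rot":[[0,0,0],[0,0,0],[0,0,0],[0,0,0],[0,0,0]]}'; python3 p.py wrist 634 -75 35 628 2.5 49 624 78 63 617 159 77 637 -155 21; python3 -c "
from h import *
c,R,t=cap('wrist');save(c,'f_w.png');c,R,t=cap('scene');save(c,'f_s.png')"
```

```text
clock: 18.7
eef_pos: [0.6164, 0.1592, 0.0514]
eef_rot: [-2.131, -2.308, 0.001]
ft_force: [0.3, 0.4, -0.8]
gripper_width: 0.071
gripper_force: 0.0
clock: 19.12
eef_pos: [0.5772, 0.1304, 0.2038]
eef_rot: [2.129, 2.309, 0.003]
ft_force: [-0.0, -0.6, 0.4]
gripper_width: 0.091
gripper_force: 0.0
clock: 19.53
eef_pos: [0.4942, 0.0168, 0.2942]
eef_rot: [2.13, 2.307, 0.0]
ft_force: [1.5, 0.4, 0.3]
gripper_width: 0.0909
gripper_force: 0.0
clock: 19.95
eef_pos: [0.4969, -0.0717, 0.2916]
eef_rot: [-2.134, -2.305, -0.001]
ft_force: [0.1, 0.5, -0.2]
gripper_width: 0.0912
gripper_force: 0.0
foam 1223 [634.7 -76.3] 20.0 35.1
plate 1312 [632.7 -75.6] 32.1 9.1
foam 1502 [628.7   1.7] 20.1 49.1
plate 1410 [626.8   2. ] 32.0 9.1
foam 1890 [624.2  77.6] 20.1 63.0
plate 1509 [623.1  77.5] 31.7 9.1
foam few
plate 25 [619.1 127.9] 8.5 8.2
foam 300 [ 638.  -154.4] 19.8 21.0
plate 1066 [ 637.6 -153.3] 31.8 9.2
eef [ 0.49688598 -0.07072245  0.29153284]
```

View pics/f_s.png

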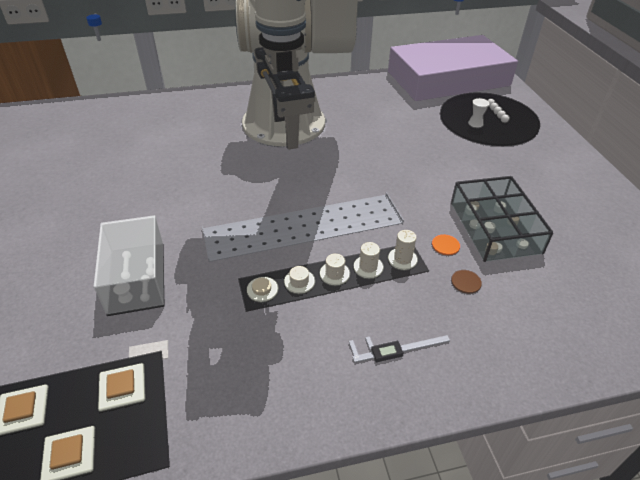

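View pics/f_w.png

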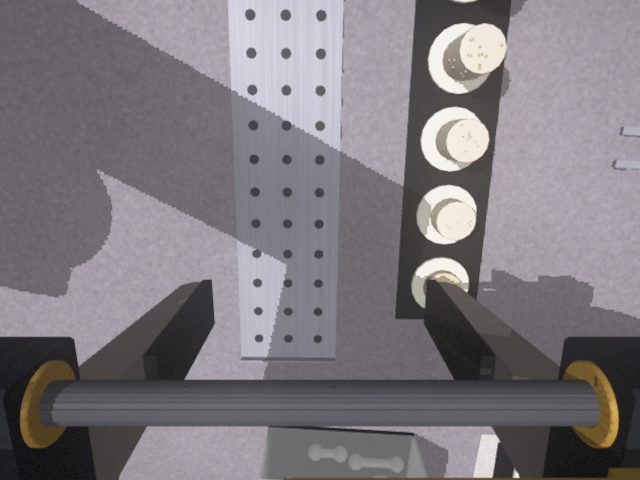

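The row climbs from the blank at (262,288) through (299,278), (335,268), (369,259) to the tallest at (405,249). All four stand upright, and the three I could measure are within about 2 mm of their plate centres. The case, at (130,265), has not moved.

```bash
python3 -c "
from plant import *; print(sign_off())"
```

```text
the job is handed in; nothing more can be done
None
```

The job is handed in: all four foam specimens stand upright on their plates, rising 26, 40, 54, 68 mm away from the blank; the first three measured within about 2 mm of centre, the 68 mm one was checked only by eye, and the blank and case were not disturbed.

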